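Set the dough sheeter to its third notch by feel

TASK

The marks on the dough sheeter's thickness plate have worn away, so set it by feel. With the fingertips only, pushing gently and never gripping the lever, push the lever back towards the front of the machine until it rests fully home at its wide-open stop, then push it the other way by exactly three clicks and leave it sitting in the third notch, without ever running past it. Leave everything else on the bench where it stands.

Things in the scene. Friction and masses are not known exactly. Their poses are not given: they have to be found in the camera images.
- sheeter: Bench-top electric dough sheeter, fixed: blue-grey base, two cream side cheeks 240 mm high, rollers, feed chute up to 275 mm, blue-grey motor cover on its -y side. Origin on the bench under the middle of the rollers; x points to its rear, -x is its front (outlet ramp, roughly towards the robot), y to the cheek with the lever, z up. Place and yaw (up to 0.25 rad) vary.
- lever (a joint): Lever angle (rad): 0 in the home notch at the wide-open (front) stop, growing as it swings to the rear. A spring plunger clicks into a notch every 0.19: first 0.19, second 0.38, third 0.57, on to 1.14. Ridges lie half-way between (0.475 and 0.665 about the third); past one, the lever snaps into the next notch. About 10 N at the grip passes a ridge. Stop at -0.03. Starts in the first or second notch.
- lever_pivot (a point): Point on the lever's hinge axis, in the plane of the lever's flat arm, outside the +y cheek, 130 mm above the bench. The axis runs along the machine's y, so the lever swings in the machine's x-z plane. At joint value q the arm leans (0.45 - q) rad from upright towards the front (-x).
- lever_grip (a point): Middle of the lever's grip: a red sleeve 24 mm thick, 76 mm long, turning freely on its pin, level along the machine's y (10 to 86 mm out from the flat arm), black band near its outer end; 125 mm from the hinge axis, 48 mm outward of the pivot point. Its middle is 243 mm above the bench at joint value 0 and 254 mm at 0.57. Free space above, before and behind it.
- rolling_pin_mid (a point): Wooden rolling pin lying on its side, 45 mm barrel 250 mm long, 420 mm over the handles; point at its middle, half-way up. To be left alone.
- scraper_mid (a point): Dough scraper lying flat, steel blade 75 by 120 mm with a dark wooden handle bar 26 mm thick; point at its middle, half-way up. To be left alone.
- cutter_mid (a point): Open steel pastry ring, 80 mm across, 45 mm high, beside the machine under the lever's side; point at its middle, half-way up. To be left alone.
- spice_jar_mid (a point): Amber spice jar with a red lid, 64 mm across, 105 mm high, standing near the machine's front on the lever's side; point at its middle, half-way up. To be left alone.
- oil_bottle_mid (a point): Green glass oil bottle with a black cap, 66 mm across, 230 mm high, standing near the machine's rear on the lever's side; point at its middle, half-way up. To be left alone.
- pepper_mill_mid (a point): Dark wooden pepper mill, 54 mm across, 160 mm high; point at its middle, half-way up. To be left alone.
- bowl_mid (a point): Small steel bowl, 120 mm across, 55 mm high; point at its middle, half-way up. To be left alone.

How it is judged:
By the outcome, as a careful person would: the job done as asked, in the order asked, and still so for the second after the job is handed in, with the robot touching nothing.
It also fails if it takes over 67 s, if anything falls off the work surface, if the arm or the gripper's body presses on something with over 40 N, if the wrist force passes 120 N, or if a joint passes its speed limit or range.

ROBOT

A 6-joint arm with a two-finger parallel gripper is mounted at the origin on the work surface. World frame = base frame: x ahead of the robot, y to its left, z up, the work surface at z = 0. Lengths are in m, angles in rad, forces in N, time in s.
With the tool pointing down it reaches from about 0.425 to 0.95 m from the base axis. Payload 3.5 kg.
Tool frame: the origin (TCP) lies between the finger pads; the fingertips stand 25 mm ahead of it and the grasp point (between the pads) lies 6 mm ahead of it (ctrl.finger_overhang is the distance from the TCP to the fingertips, in m); x points along the fingers, y is the direction in which the jaws open and shut, and the axes are right-handed (so a half turn about x gives the same grasp; the last joint's range is limited). The gripper opens to 85 mm and grips with 20 to 120 N. Pads are 22 mm wide; open, the fingers measure 114 mm over their backs; the gripper's body (76 mm by 85 mm) begins 54 mm behind the grasp point. The pads swing forward as they close: fully open they stand 13 mm farther back than shut.
Start: joints at [-1.358, 0.286, 1.577, -0, 1.279, -0.15], TCP at [0.24, -0.631, 0.256] pointing down, gripper open.
Joint ranges: [-2.77, 2.77], [-0.9, 2.22], [0.21, 2.48], [-1.53, 4.67], [0.24, 2.81], [-2.84, 2.84]. Speed limits (rad/s): [2.79, 2.79, 3.14, 3.14, 3.14, 3.14].

INTERFACE

Orientations are given as a unit quaternion [x, y, z, w].
In Python, from plant import ctrl gives the robot as it stands.
- The arm moves only by the tool play_rows, never from a script. Its argument "targets" is a list of rows, each an object with "delta_pos": the shift along the world's x, y, z normalised to -1 to 1, where 1 is 1000 mm, a list of three; "delta_rot": the turn, a rotation vector about the world's x, y, z normalised to -1 to 1, where 1 is pi rad, a list of three; "claw": the finger opening in mm, from 0 to 85.4. In form: [{"delta_pos": [tx, ty, tz], "delta_rot": [wx, wy, wz], "claw": claw}, ...]. A call has 1 to 20 rows; each row is the pose to reach, as a shift and turn from the pose measured when the call began, turning the shorter way round; what a row does not reach only later rows make up. A row lasts 1/12 s, in which the tool goes at most 41.7 mm and 7.16 degrees, less where a joint would pass 70% of its speed; a pose out of reach is approached as far as the arm can. A call with a number of a shift or a turn outside -1 to 1 is refused whole. A call with a gripper value outside its range is refused whole. The fingers move at their own pace and stop on an object; "newtons" is the grip in N (left out, the last holds). Time passes only in rows, so rows that repeat a pose let the fingers close. It gives the time, the measured TCP pose, the force and the opening at its end, in the units of the state.
- ctrl.get_state(): the state, without advancing time (a new reading comes with each control period).
- ctrl.read_camera(name): name is "scene" or "side" or "wrist"; returns the picture (420x560x3 uint8, blue, green, red); there is no depth.
- ctrl.calibration(name): a dict with "fx", "fy", "cx", "cy" (pixels), "k1" (the pictures are not rectified: a ray, as slopes to the right and down, at radius r is drawn at 1 + k1 r^2 times it, then the intrinsics apply), "camera_from_world" (4x4, takes a point from world to camera coordinates). Camera axes: x right, y down, z forward; pixel columns grow to the right and rows downward; lengths in m; the calibration is good to about 2 mm. A picture is of the moment at which its call begins: read the wrist's pose just before it. calibration takes no time and is no camera call; for the wrist camera it gives the pose at the moment of the call.
- ctrl.sign_off(): hands the job in, once; it reports no verdict.
The state is a dict: "time": time; "qpos": joint angles; "dq": joint speeds; "joint_efforts": joint torques, N m; "eef_pos": TCP position; "tcp_rot": TCP orientation; "contact_force": force on the tool from outside, world axes, zero at the start; "wrist_torque": the same for the moment, N m; "opening": opening from 0.0 (shut) to 1.0 (fully open).
Only numpy, scipy, OpenCV 4.12 (cv2) and the standard library are available. Lean on these libraries where they do the work, as an engineer would, in place of code of your own. Each camera call takes 0.05 s, during which the arm holds its last target. There are 200 camera calls.

## Working session

There is one attempt and no reset: what is moved stays moved. The work goes in short steps, Python scripts to look and compute and a tool call to move; the robot and the scene stay as the last step left them, time stands still between calls to the robot, and variables do not carry over. Pictures are saved under pics/ and viewed, about 8 in all and at most 12, crops included, and the job is handed in when it is done.

Besides the shell and the picture viewer there is one more tool, called after "Emit:" as name(argument=value, ...) on one line, values as JSON. play_rows: Moves the arm, as the interface text tells. Its arguments: {"type":"object","properties":{"targets":{"type":"array"},"newtons":{"type":"number"}},"required":["targets"]}

```bash
mkdir -p pics; ls; python3 - <<'E'
from plant import ctrl
import cv2
for n in("scene","side"):
    cv2.imwrite(f"pics/{n}0.png",ctrl.read_camera(n)); c=ctrl.calibration(n);print(n,c)
print(ctrl.get_state(),ctrl.finger_overhang)
E
```

```text
pics
scene {'fx': 438.61383856283356, 'fy': 438.61383856283356, 'cx': 275.77692685493236, 'cy': 209.7658296695239, 'k1': -0.05047736888737996, 'camera_from_world': array([[ 2.61581831e-01,  9.65181003e-01, -7.59420080e-04,
        -2.83689921e-01],
       [ 5.97556473e-01, -1.62566599e-01, -7.85174097e-01,
        -1.76276134e-01],
       [-7.57958579e-01,  2.04933481e-01, -6.19274625e-01,
         1.46628349e+00],
       [ 0.00000000e+00,  0.00000000e+00,  0.00000000e+00,
         1.00000000e+00]])}
side {'fx': 544.5824199301425, 'fy': 544.5824199301425, 'cx': 276.46907992964657, 'cy': 207.88765089577396, 'k1': -0.09345477039912717, 'camera_from_world': array([[-0.95986244, -0.28045601,  0.00291821,  0.58987386],
       [-0.21220025,  0.7193745 , -0.66141619,  0.1203427 ],
       [ 0.18339886, -0.63548781, -0.7500134 ,  1.34209485],
       [ 0.        ,  0.        ,  0.        ,  1.        ]])}
{'time': 0.1, 'qpos': array([-1.35797435e+00,  2.87126189e-01,  1.57804491e+00, -1.09839445e-05,
        1.27859467e+00, -1.49985287e-01]), 'dq': array([-1.47299438e-03, -2.01887569e-03, -4.68925047e-03, -4.65819148e-04,
        4.57638454e-05,  2.60940251e-04]), 'joint_efforts': array([ 5.87097529e-04, -4.07298553e+01, -2.93699294e+01, -1.49287343e-04,
        3.40238934e-03,  8.69939129e-06]), 'eef_pos': array([ 0.2394759 , -0.6305084 ,  0.25504494]), 'tcp_rot': array([-0.69547571, -0.12833823,  0.69553141, -0.12680259]), 'contact_force': array([-0.67321019,  0.19461207, -0.33339028]), 'wrist_torque': array([ 0.00510338, -0.00588121, -0.02924418]), 'opening': 0.9977941811318622} 0.025
```

View pics/scene0.png

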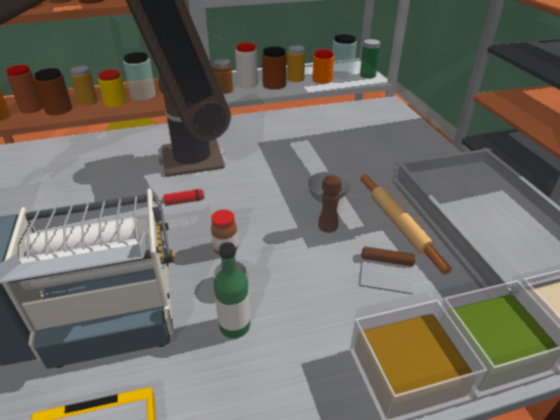

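View pics/side0.png

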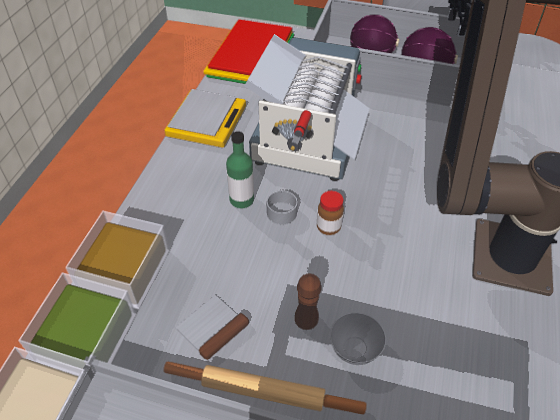

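The scene view shows the red lever grip at about (165–203, 196) px. The side view shows it at about (303, 123) px, leaning towards the front, which is to the right. I'll enlarge both.

```bash
python3 - <<'E'
import cv2,numpy as np
a=cv2.imread("pics/scene0.png")[170:290,130:250];b=cv2.imread("pics/side0.png")[80:200,240:360]
f=lambda i:cv2.resize(i,(400,400),interpolation=cv2.INTER_CUBIC)
cv2.imwrite("pics/crop1.png",np.hstack([f(a),f(b)]))
E
```

```text
(no output)
```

View pics/crop1.png

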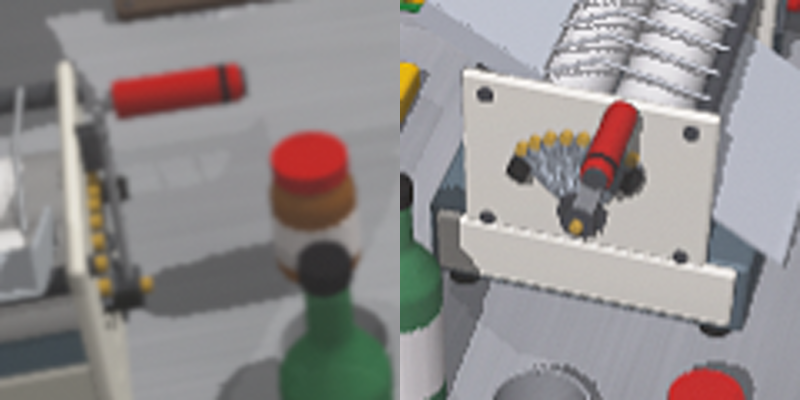

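```bash
cat > h.py <<'E'
import numpy as np,cv2
from plant import ctrl
def proj(n,P,c=None):
    c=c or ctrl.calibration(n);T=c["camera_from_world"]
    p=np.atleast_2d(P)@T[:3,:3].T+T[:3,3];s=p[:,:2]/p[:,2:];r2=(s**2).sum(1,keepdims=True)
    return s*(1+c["k1"]*r2)*[c["fx"],c["fy"]]+[c["cx"],c["cy"]]
def model(x):  # pivot x,y, yaw, q -> inner end, outer end of grip, pivot bolt end
    px,py,yaw,q=x[:4];u=np.array([np.cos(yaw),np.sin(yaw),0]);v=np.array([-u[1],u[0],0]);z=np.array([0,0,1.])
    P=np.array([px,py,.13]);g=P+.125*(-np.sin(.45-q)*u+np.cos(.45-q)*z)
    return np.array([g+.010*v,g+.086*v,P+(x[4] if len(x)>4 else .02)*v]),u,v
E
python3 - <<'E'
from h import *
from scipy.optimize import least_squares
ob={"scene":[(163.9,199.1),(203.2,194.3),(174.4,255.2)],"side":[(307.5,112),(298.5,133.4),(293.1,147.8)]}
C={n:ctrl.calibration(n) for n in ob}
f=lambda x:np.concatenate([(proj(n,model(x)[0],C[n])-ob[n]).ravel() for n in ob])
best=None
for yaw in(-.3,0,.3):
  for q in(.19,.38):
    s=least_squares(f,[.5,-.3,yaw,q,.02]);
    if best is None or s.cost<best.cost:best=s
x=best.x;print(x,best.cost,best.fun.round(1));print(model(x)[0])
E
```

```text
[ 0.59744343 -0.09937052 -0.03349404  0.17634437  0.01107946] 2.724992470231898 [ 0.  -0.2 -0.9 -0.6 -0.3 -0.9 -0.5  1.5 -0.5 -0.3 -0.7 -0.1]
[[ 0.56401565 -0.08824486  0.25034867]
 [ 0.56656072 -0.01228748  0.25034867]
 [ 0.59781446 -0.08829728  0.13      ]]
```

```bash
python3 - <<'E'
from h import *
from scipy.spatial.transform import Rotation as R
s=ctrl.get_state();M=R.from_quat(s["tcp_rot"]).as_matrix();print(M.round(3))
u=model([.5974,-.0994,-.0335,.19])[1]
for sg in(1,-1):
    z=sg*u;x=np.array([0,0,-1.]);T=np.c_[x,np.cross(z,x),z]
    print((R.from_matrix(T@M.T).as_rotvec()/np.pi).round(4))
for q in(-.03,0,.19,.38,.475,.57,.665):
    g=model([.5974,-.0994,-.0335,q])[0][:2].mean(0);print(q,g.round(4))
E
```

```text
[[-0.     0.355 -0.935]
 [ 0.002 -0.935 -0.355]
 [-1.    -0.002 -0.   ]]
[ 0.     -0.001   0.8739]
[-0.0007 -0.     -0.1261]
-0.03 [ 0.5413 -0.0495  0.2409]
0 [ 0.5447 -0.0496  0.2426]
0.19 [ 0.5669 -0.0504  0.2508]
0.38 [ 0.5903 -0.0511  0.2547]
0.475 [ 0.6021 -0.0515  0.255 ]
0.57 [ 0.614  -0.0519  0.2541]
0.665 [ 0.6257 -0.0523  0.2521]
```

Emit:
play_rows(targets=[{"delta_pos":[0,0,0.04],"delta_rot":[0,0,0],"claw":0},{"delta_pos":[0,0,0.08],"delta_rot":[0,0,0],"claw":0},{"delta_pos":[0,0,0.12],"delta_rot":[0,0,0],"claw":0},{"delta_pos":[0,0,0.145],"delta_rot":[0,0,0],"claw":0},{"delta_pos":[0.02,0.03,0.145],"delta_rot":[0,0,-0.03],"claw":0},{"delta_pos":[0.04,0.06,0.145],"delta_rot":[0,0,-0.06],"claw":0},{"delta_pos":[0.06,0.09,0.145],"delta_rot":[0,0,-0.09],"claw":0},{"delta_pos":[0.08,0.12,0.145],"delta_rot":[0,0,-0.126],"claw":0},{"delta_pos":[0.1,0.15,0.145],"delta_rot":[0,0,-0.126],"claw":0},{"delta_pos":[0.12,0.18,0.145],"delta_rot":[0,0,-0.126],"claw":0},{"delta_pos":[0.14,0.21,0.145],"delta_rot":[0,0,-0.126],"claw":0},{"delta_pos":[0.16,0.24,0.145],"delta_rot":[0,0,-0.126],"claw":0},{"delta_pos":[0.18,0.27,0.145],"delta_rot":[0,0,-0.126],"claw":0},{"delta_pos":[0.2,0.3,0.145],"delta_rot":[0,0,-0.126],"claw":0},{"delta_pos":[0.22,0.33,0.145],"delta_rot":[0,0,-0.126],"claw":0},{"delta_pos":[0.24,0.36,0.145],"delta_rot":[0,0,-0.126],"claw":0},{"delta_pos":[0.26,0.39,0.145],"delta_rot":[0,0,-0.126],"claw":0},{"delta_pos":[0.28,0.42,0.145],"delta_rot":[0,0,-0.126],"claw":0},{"delta_pos":[0.3,0.45,0.145],"delta_rot":[0,0,-0.126],"claw":0},{"delta_pos":[0.32,0.48,0.145],"delta_rot":[0,0,-0.126],"claw":0}])

```text
time: 1.77
eef_pos: [0.56, -0.1487, 0.3995]
tcp_rot: [-0.707, 0.011, 0.707, 0.012]
contact_force: [0.7, -0.7, -0.5]
opening: -0.0
```

Emit:
play_rows(targets=[{"delta_pos":[0.025,0.03,0],"delta_rot":[0,0,0],"claw":0},{"delta_pos":[0.05,0.065,0],"delta_rot":[0,0,0],"claw":0},{"delta_pos":[0.07,0.1,0],"delta_rot":[0,0,0],"claw":0},{"delta_pos":[0.07,0.104,-0.03],"delta_rot":[0,0,0],"claw":0},{"delta_pos":[0.07,0.104,-0.06],"delta_rot":[0,0,0],"claw":0},{"delta_pos":[0.07,0.104,-0.06],"delta_rot":[0,0,0],"claw":0}])

```text
time: 2.27
eef_pos: [0.6275, -0.0429, 0.3309]
tcp_rot: [-0.702, 0.009, 0.712, 0.013]
contact_force: [-0.6, 0.3, -1.8]
opening: 0.002
```

```bash
python3 - <<'E'
from h import *
cs={n:ctrl.read_camera(n) for n in("wrist","side")}
b=cv2.resize(cs["side"][60:210,220:370],(420,420),interpolation=cv2.INTER_CUBIC)
w=cv2.resize(cs["wrist"],(373,280))
w=np.vstack([w,np.zeros((140,373,3),np.uint8)])
cv2.imwrite("pics/c2.png",np.hstack([w,b]))
print(ctrl.get_state()["eef_pos"],ctrl.get_state()["contact_force"])
E
```

```text
[ 0.6292656  -0.04455714  0.33767513] [ 0.84254786 -0.75496743  1.12242039]
```

View pics/c2.png

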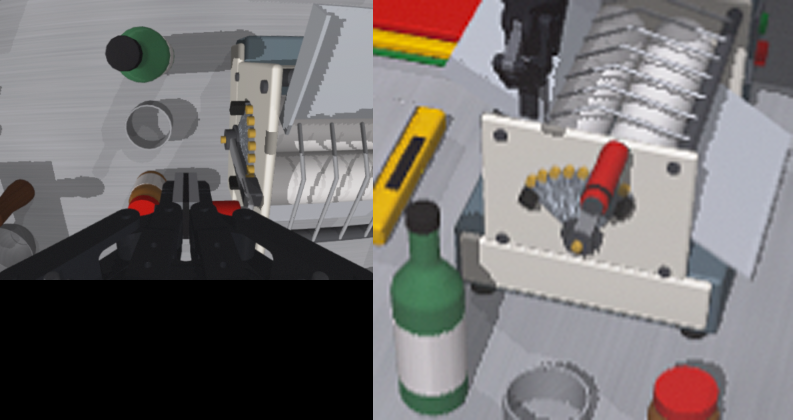

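```bash
python3 - <<'E'
from h import *
t=ctrl.get_state()["eef_pos"]-[0,0,.025]
print(t,proj("side",t),proj("wrist",t)/1.5, proj("wrist",model([.5974,-.0994,-.0335,.19])[0])/1.5)
print(model([.5974,-.0994,-.0335,.19])[0], proj("side",model([.5974,-.0994,-.0335,.19])[0]))
E
```

```text
[ 0.6292656  -0.04455714  0.31267513] [[276.15440565  98.60895114]] [[185.17239997 185.4431331 ]] [[233.29944567 212.42809338]
 [154.18538534 212.39139139]
 [212.06355348 141.721321  ]]
[[ 0.5656179  -0.08832929  0.25079875]
 [ 0.56816342 -0.01237193  0.25079875]
 [ 0.59806987 -0.07941122  0.13      ]] [[306.4103866  113.22223015]
 [297.38385944 132.7560082 ]
 [291.36206711 149.926866  ]]
```

Emit:
play_rows(targets=[{"delta_pos":[0,0,-0.03],"delta_rot":[0,0,0],"claw":0},{"delta_pos":[0,0,-0.06],"delta_rot":[0,0,0],"claw":0},{"delta_pos":[0,0,-0.08],"delta_rot":[0,0,0],"claw":0},{"delta_pos":[-0.005,0,-0.088],"delta_rot":[0,0,0],"claw":0},{"delta_pos":[-0.01,0,-0.088],"delta_rot":[0,0,0],"claw":0},{"delta_pos":[-0.015,0,-0.088],"delta_rot":[0,0,0],"claw":0},{"delta_pos":[-0.02,0,-0.088],"delta_rot":[0,0,0],"claw":0},{"delta_pos":[-0.025,0,-0.088],"delta_rot":[0,0,0],"claw":0},{"delta_pos":[-0.03,0,-0.088],"delta_rot":[0,0,0],"claw":0},{"delta_pos":[-0.032,0,-0.088],"delta_rot":[0,0,0],"claw":0},{"delta_pos":[-0.034,0,-0.088],"delta_rot":[0,0,0],"claw":0},{"delta_pos":[-0.034,0,-0.088],"delta_rot":[0,0,0],"claw":0}])

```text
time: 3.37
eef_pos: [0.595, -0.0445, 0.2501]
tcp_rot: [-0.706, 0.011, 0.708, 0.013]
contact_force: [0.3, -0.2, -0.5]
opening: -0.002
```

Next, 2 mm steps towards the front to feel for contact.

Emit:
play_rows(targets=[{"delta_pos":[-0.002,0,0],"delta_rot":[0,0,0],"claw":0},{"delta_pos":[-0.004,0,0],"delta_rot":[0,0,0],"claw":0},{"delta_pos":[-0.006,0,0],"delta_rot":[0,0,0],"claw":0},{"delta_pos":[-0.006,0,0],"delta_rot":[0,0,0],"claw":0}])

```text
time: 3.7
eef_pos: [0.5896, -0.0445, 0.2504]
tcp_rot: [-0.706, 0.011, 0.708, 0.013]
contact_force: [2.4, -0.4, -0.6]
opening: 0.002
```

Emit:
play_rows(targets=[{"delta_pos":[-0.002,0,0],"delta_rot":[0,0,0],"claw":0},{"delta_pos":[-0.004,0,0],"delta_rot":[0,0,0],"claw":0},{"delta_pos":[-0.004,0,0],"delta_rot":[0,0,0],"claw":0}])

```text
time: 3.95
eef_pos: [0.5868, -0.0445, 0.2512]
tcp_rot: [0.708, -0.011, -0.706, -0.013]
contact_force: [5.0, -0.2, 0.2]
opening: -0.001
```

Emit:
play_rows(targets=[{"delta_pos":[-0.002,0,0],"delta_rot":[0,0,0],"claw":0},{"delta_pos":[-0.004,0,0],"delta_rot":[0,0,0],"claw":0},{"delta_pos":[-0.004,0,0],"delta_rot":[0,0,0],"claw":0}])

```text
time: 4.2
eef_pos: [0.5832, -0.0445, 0.2517]
tcp_rot: [0.709, -0.011, -0.705, -0.013]
contact_force: [2.2, 0.5, -0.6]
opening: -0.004
```

Emit:
play_rows(targets=[{"delta_pos":[-0.002,0,-0.002],"delta_rot":[0,0,0],"claw":0},{"delta_pos":[-0.004,0,-0.002],"delta_rot":[0,0,0],"claw":0},{"delta_pos":[-0.004,0,-0.002],"delta_rot":[0,0,0],"claw":0}])

```text
time: 4.45
eef_pos: [0.578, -0.0444, 0.249]
tcp_rot: [0.707, -0.011, -0.707, -0.013]
contact_force: [-0.0, 0.1, 0.5]
opening: 0.002
```

Emit:
play_rows(targets=[{"delta_pos":[-0.002,0,0],"delta_rot":[0,0,0],"claw":0},{"delta_pos":[-0.004,0,0],"delta_rot":[0,0,0],"claw":0},{"delta_pos":[-0.004,0,0],"delta_rot":[0,0,0],"claw":0}])

```text
time: 4.7
eef_pos: [0.5733, -0.0444, 0.2486]
tcp_rot: [-0.707, 0.011, 0.707, 0.013]
contact_force: [-1.1, 0.1, 0.7]
opening: -0.004
```

Emit:
play_rows(targets=[{"delta_pos":[-0.002,0,0],"delta_rot":[0,0,0],"claw":0},{"delta_pos":[-0.004,0,0],"delta_rot":[0,0,0],"claw":0},{"delta_pos":[-0.004,0,0],"delta_rot":[0,0,0],"claw":0}])

```text
time: 4.95
eef_pos: [0.5688, -0.0443, 0.2485]
tcp_rot: [-0.707, 0.011, 0.707, 0.013]
contact_force: [0.2, -0.1, -0.2]
opening: 0.001
```

Emit:
play_rows(targets=[{"delta_pos":[-0.001,0,0],"delta_rot":[0,0,0],"claw":0},{"delta_pos":[-0.002,0,0],"delta_rot":[0,0,0],"claw":0},{"delta_pos":[-0.002,0,0],"delta_rot":[0,0,0],"claw":0}])

```text
time: 5.2
eef_pos: [0.5675, -0.0444, 0.249]
tcp_rot: [0.708, -0.011, -0.706, -0.013]
contact_force: [2.5, 0.1, -0.4]
opening: 0.005
```

Emit:
play_rows(targets=[{"delta_pos":[-0.001,0,0],"delta_rot":[0,0,0],"claw":0},{"delta_pos":[-0.002,0,0],"delta_rot":[0,0,0],"claw":0},{"delta_pos":[-0.002,0,0],"delta_rot":[0,0,0],"claw":0}])

```text
time: 5.45
eef_pos: [0.5667, -0.0444, 0.2498]
tcp_rot: [0.709, -0.011, -0.705, -0.013]
contact_force: [5.2, 0.7, -0.1]
opening: -0.001
```

Emit:
play_rows(targets=[{"delta_pos":[-0.001,0,0],"delta_rot":[0,0,0],"claw":0},{"delta_pos":[-0.002,0,0],"delta_rot":[0,0,0],"claw":0},{"delta_pos":[-0.002,0,0],"delta_rot":[0,0,0],"claw":0}])

```text
time: 5.7
eef_pos: [0.5663, -0.0444, 0.2508]
tcp_rot: [0.711, -0.011, -0.703, -0.013]
contact_force: [7.2, 0.7, -0.5]
opening: 0.0
```

Emit:
play_rows(targets=[{"delta_pos":[-0.002,0,-0.001],"delta_rot":[0,0,0],"claw":0},{"delta_pos":[-0.004,0,-0.001],"delta_rot":[0,0,0],"claw":0},{"delta_pos":[-0.004,0,-0.001],"delta_rot":[0,0,0],"claw":0}])

```text
time: 5.95
eef_pos: [0.5644, -0.0444, 0.2512]
tcp_rot: [0.714, -0.011, -0.7, -0.013]
contact_force: [7.5, 0.9, -1.2]
opening: -0.0
```

Emit:
play_rows(targets=[{"delta_pos":[-0.002,0,-0.001],"delta_rot":[0,0,0],"claw":0},{"delta_pos":[-0.004,0,-0.001],"delta_rot":[0,0,0],"claw":0},{"delta_pos":[-0.004,0,-0.001],"delta_rot":[0,0,0],"claw":0}])

```text
time: 6.2
eef_pos: [0.564, -0.0444, 0.2526]
tcp_rot: [0.719, -0.011, -0.695, -0.013]
contact_force: [12.3, 0.2, -0.2]
opening: 0.001
```

Emit:
play_rows(targets=[{"delta_pos":[0.01,0,0],"delta_rot":[0,0,0],"claw":0},{"delta_pos":[0.03,0,0],"delta_rot":[0,0,0],"claw":0},{"delta_pos":[0.03,0,0.03],"delta_rot":[0,0,0],"claw":0},{"delta_pos":[0.03,0,0.06],"delta_rot":[0,0,0],"claw":0},{"delta_pos":[0.03,0,0.09],"delta_rot":[0,0,0],"claw":0},{"delta_pos":[0,0,0.09],"delta_rot":[0,0,0],"claw":0},{"delta_pos":[-0.03,0,0.09],"delta_rot":[0,0,0],"claw":0},{"delta_pos":[-0.06,0,0.09],"delta_rot":[0,0,0],"claw":0},{"delta_pos":[-0.074,0,0.09],"delta_rot":[0,0,0],"claw":0},{"delta_pos":[-0.074,0,0.09],"delta_rot":[0,0,0],"claw":0},{"delta_pos":[-0.074,0,0.09],"delta_rot":[0,0,0],"claw":0}])

```text
time: 7.12
eef_pos: [0.4894, -0.0444, 0.3427]
tcp_rot: [0.719, -0.011, -0.695, -0.013]
contact_force: [0.5, 0.5, 0.1]
opening: 0.001
```

```bash
cat > look.py <<'E'
import sys
from h import *
from scipy.spatial.transform import Rotation as R
o=[]
for n,r in(("scene",(150,120)),("side",(60,220))):
    i=ctrl.read_camera(n)[r[0]:r[0]+133,r[1]:r[1]+133]
    o.append(cv2.resize(i,(399,399),interpolation=cv2.INTER_CUBIC))
cv2.imwrite(f"pics/{sys.argv[1]}.png",np.hstack(o))
s=ctrl.get_state();M=R.from_quat(s["tcp_rot"]).as_matrix()
u=model([.5974,-.0994,-.0335,.19])[1];z=-u;x=np.array([0,0,-1.])
print(s["eef_pos"].round(4),s["contact_force"].round(1),(R.from_matrix(np.c_[x,np.cross(z,x),z]@M.T).as_rotvec()/np.pi).round(4))
for q in(0,.19,.38,.57,.76):
    P=model([.5974,-.0994,-.0335,q])[0][:2]
    print(q,((proj("scene",P)-[120,150])*3).round(),((proj("side",P)-[220,60])*3+[399,0]).round())
E
python3 look.py c3
```

```text
[ 0.4904 -0.0445  0.3425] [ 0.2 -0.1 -0.7] [-0.0006  0.0105  0.0003]
0 [[133. 138.]
 [245. 123.]] [[684. 173.]
 [658. 232.]]
0.19 [[132. 148.]
 [247. 132.]] [[658. 160.]
 [631. 218.]]
0.38 [[132. 164.]
 [250. 148.]] [[631. 150.]
 [602. 208.]]
0.57 [[133. 187.]
 [254. 170.]] [[603. 145.]
 [574. 203.]]
0.76 [[136. 216.]
 [259. 198.]] [[575. 144.]
 [545. 201.]]
```

View pics/c3.png

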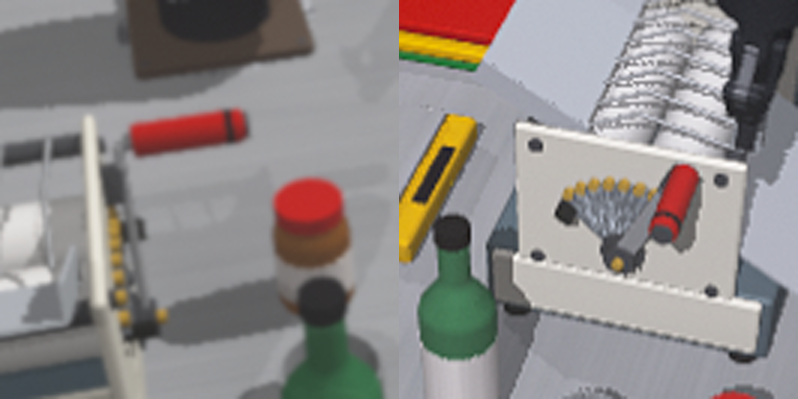

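The picture shows the lever at home: grip ends at about (688,175) and (660,232), against (684,173) and (658,232) predicted for q=0. Next, the fingertips go down in front of the grip.

Emit:
play_rows(targets=[{"delta_pos":[0,0,-0.03],"delta_rot":[0,0.0105,0],"claw":0},{"delta_pos":[0,0,-0.06],"delta_rot":[0,0.0105,0],"claw":0},{"delta_pos":[0,0,-0.085],"delta_rot":[0,0.0105,0],"claw":0},{"delta_pos":[0.005,0,-0.091],"delta_rot":[0,0.0105,0],"claw":0},{"delta_pos":[0.01,0,-0.091],"delta_rot":[0,0.0105,0],"claw":0},{"delta_pos":[0.015,0,-0.091],"delta_rot":[0,0.0105,0],"claw":0},{"delta_pos":[0.02,0,-0.091],"delta_rot":[0,0.0105,0],"claw":0},{"delta_pos":[0.025,0,-0.091],"delta_rot":[0,0.0105,0],"claw":0},{"delta_pos":[0.028,0,-0.091],"delta_rot":[0,0.0105,0],"claw":0},{"delta_pos":[0.03,0,-0.091],"delta_rot":[0,0.0105,0],"claw":0},{"delta_pos":[0.03,0,-0.091],"delta_rot":[0,0.0105,0],"claw":0}])

```text
time: 8.13
eef_pos: [0.521, -0.0446, 0.2522]
tcp_rot: [0.707, -0.012, -0.707, -0.013]
contact_force: [-0.5, 0.9, -0.2]
opening: -0.004
```

Emit:
play_rows(targets=[{"delta_pos":[0.0015,0,0],"delta_rot":[0,0,0],"claw":0},{"delta_pos":[0.003,0,0],"delta_rot":[0,0,0],"claw":0},{"delta_pos":[0.003,0,0],"delta_rot":[0,0,0],"claw":0}])

```text
time: 8.38
eef_pos: [0.5231, -0.0445, 0.2517]
tcp_rot: [-0.706, 0.011, 0.708, 0.013]
contact_force: [-3.9, -0.0, 0.5]
opening: 0.002
```

Emit:
play_rows(targets=[{"delta_pos":[0.0015,0,0],"delta_rot":[0,0,0],"claw":0},{"delta_pos":[0.003,0,0],"delta_rot":[0,0,0],"claw":0},{"delta_pos":[0.003,0,0],"delta_rot":[0,0,0],"claw":0}])

```text
time: 8.63
eef_pos: [0.5242, -0.0444, 0.2506]
tcp_rot: [-0.704, 0.011, 0.71, 0.013]
contact_force: [-7.3, -1.1, 0.7]
opening: 0.004
```

Emit:
play_rows(targets=[{"delta_pos":[0.0015,0,0],"delta_rot":[0,0,0],"claw":0},{"delta_pos":[0.003,0,0],"delta_rot":[0,0,0],"claw":0},{"delta_pos":[0.003,0,0],"delta_rot":[0,0,0],"claw":0}])

```text
time: 8.88
eef_pos: [0.5251, -0.0445, 0.2494]
tcp_rot: [-0.701, 0.011, 0.713, 0.013]
contact_force: [-6.3, 0.1, 0.6]
opening: 0.003
```

Emit:
play_rows(targets=[{"delta_pos":[0.002,0,0.001],"delta_rot":[0,-0.005,0],"claw":0},{"delta_pos":[0.004,0,0.001],"delta_rot":[0,-0.005,0],"claw":0},{"delta_pos":[0.004,0,0.001],"delta_rot":[0,-0.005,0],"claw":0}])

```text
time: 9.13
eef_pos: [0.5277, -0.0445, 0.2494]
tcp_rot: [-0.705, 0.011, 0.709, 0.013]
contact_force: [-5.1, -0.4, 0.5]
opening: -0.002
```

Emit:
play_rows(targets=[{"delta_pos":[0.002,0,0.001],"delta_rot":[0,0,0],"claw":0},{"delta_pos":[0.004,0,0.001],"delta_rot":[0,0,0],"claw":0},{"delta_pos":[0.004,0,0.001],"delta_rot":[0,0,0],"claw":0}])

```text
time: 9.38
eef_pos: [0.5314, -0.0446, 0.2499]
tcp_rot: [-0.705, 0.011, 0.709, 0.013]
contact_force: [-3.1, -0.6, -0.5]
opening: -0.002
```

Emit:
play_rows(targets=[{"delta_pos":[0.002,0,0.001],"delta_rot":[0,0,0],"claw":0},{"delta_pos":[0.004,0,0.001],"delta_rot":[0,0,0],"claw":0},{"delta_pos":[0.004,0,0.001],"delta_rot":[0,0,0],"claw":0}])

```text
time: 9.63
eef_pos: [0.5365, -0.0446, 0.2515]
tcp_rot: [-0.706, 0.011, 0.708, 0.013]
contact_force: [0.9, 0.0, -0.2]
opening: 0.003
```

Emit:
play_rows(targets=[{"delta_pos":[0.003,0,0],"delta_rot":[0,-0.001,0],"claw":0},{"delta_pos":[0.006,0,0],"delta_rot":[0,-0.001,0],"claw":0},{"delta_pos":[0.009,0,0],"delta_rot":[0,-0.001,0],"claw":0},{"delta_pos":[0.009,0,0],"delta_rot":[0,-0.001,0],"claw":0}])

```text
time: 9.97
eef_pos: [0.5454, -0.0446, 0.2512]
tcp_rot: [-0.706, 0.011, 0.708, 0.013]
contact_force: [-2.2, 0.1, 0.0]
opening: -0.002
```

Emit:
play_rows(targets=[{"delta_pos":[0.002,0,0],"delta_rot":[0,0,0],"claw":0},{"delta_pos":[0.004,0,0],"delta_rot":[0,0,0],"claw":0},{"delta_pos":[0.004,0,0],"delta_rot":[0,0,0],"claw":0}])

```text
time: 10.22
eef_pos: [0.5479, -0.0446, 0.2501]
tcp_rot: [-0.704, 0.011, 0.71, 0.013]
contact_force: [-5.8, -0.6, -0.2]
opening: -0.0
```

Emit:
play_rows(targets=[{"delta_pos":[0.002,0,0.001],"delta_rot":[0,-0.002,0],"claw":0},{"delta_pos":[0.004,0,0.001],"delta_rot":[0,-0.002,0],"claw":0},{"delta_pos":[0.004,0,0.001],"delta_rot":[0,-0.002,0],"claw":0}])

```text
time: 10.47
eef_pos: [0.5511, -0.0446, 0.2503]
tcp_rot: [-0.705, 0.011, 0.709, 0.013]
contact_force: [-3.2, -1.4, -0.6]
opening: 0.001
```

Emit:
play_rows(targets=[{"delta_pos":[0.002,0,0.001],"delta_rot":[0,-0.002,0],"claw":0},{"delta_pos":[0.004,0,0.001],"delta_rot":[0,-0.002,0],"claw":0},{"delta_pos":[0.004,0,0.001],"delta_rot":[0,-0.002,0],"claw":0}])

```text
time: 10.72
eef_pos: [0.5559, -0.0447, 0.2515]
tcp_rot: [0.708, -0.011, -0.706, -0.013]
contact_force: [-0.4, 0.4, -0.5]
opening: -0.002
```

Emit:
play_rows(targets=[{"delta_pos":[0.002,0,0],"delta_rot":[0,0.001,0],"claw":0},{"delta_pos":[0.004,0,0],"delta_rot":[0,0.001,0],"claw":0},{"delta_pos":[0.004,0,0],"delta_rot":[0,0.001,0],"claw":0}])

```text
time: 10.97
eef_pos: [0.561, -0.0447, 0.2521]
tcp_rot: [0.708, -0.011, -0.706, -0.013]
contact_force: [0.1, 0.2, 0.2]
opening: -0.001
```

Emit:
play_rows(targets=[{"delta_pos":[0.002,0,0],"delta_rot":[0,0,0],"claw":0},{"delta_pos":[0.004,0,0],"delta_rot":[0,0,0],"claw":0},{"delta_pos":[0.004,0,0],"delta_rot":[0,0,0],"claw":0}])

```text
time: 11.22
eef_pos: [0.5656, -0.0447, 0.2523]
tcp_rot: [0.708, -0.011, -0.706, -0.013]
contact_force: [0.0, -0.7, 0.7]
opening: 0.005
```

Emit:
play_rows(targets=[{"delta_pos":[0.002,0,0],"delta_rot":[0,0,0],"claw":0},{"delta_pos":[0.004,0,0],"delta_rot":[0,0,0],"claw":0},{"delta_pos":[0.004,0,0],"delta_rot":[0,0,0],"claw":0}])

```text
time: 11.47
eef_pos: [0.569, -0.0446, 0.2518]
tcp_rot: [0.707, -0.011, -0.707, -0.013]
contact_force: [-3.4, -0.0, 0.1]
opening: -0.002
```

Emit:
play_rows(targets=[{"delta_pos":[0.002,0,0],"delta_rot":[0,0,0],"claw":0},{"delta_pos":[0.004,0,0],"delta_rot":[0,0,0],"claw":0},{"delta_pos":[0.004,0,0],"delta_rot":[0,0,0],"claw":0}])

```text
time: 11.72
eef_pos: [0.5717, -0.0447, 0.2508]
tcp_rot: [-0.706, 0.011, 0.708, 0.013]
contact_force: [-4.6, -0.8, -0.7]
opening: 0.002
```

Two clicks are done, and contact in notch 2 came at about 0.567 as predicted. Next is the third ridge, in small steps.

Emit:
play_rows(targets=[{"delta_pos":[0.002,0,0],"delta_rot":[0,0,0],"claw":0},{"delta_pos":[0.004,0,0],"delta_rot":[0,0,0],"claw":0},{"delta_pos":[0.004,0,0],"delta_rot":[0,0,0],"claw":0}])

```text
time: 11.97
eef_pos: [0.5752, -0.0447, 0.25]
tcp_rot: [-0.705, 0.011, 0.709, 0.013]
contact_force: [-4.0, 0.2, 0.0]
opening: -0.0
```

Emit:
play_rows(targets=[{"delta_pos":[0.0015,0,0],"delta_rot":[0,0,0],"claw":0},{"delta_pos":[0.003,0,0],"delta_rot":[0,0,0],"claw":0},{"delta_pos":[0.003,0,0],"delta_rot":[0,0,0],"claw":0}])

```text
time: 12.22
eef_pos: [0.5789, -0.0447, 0.2502]
tcp_rot: [-0.705, 0.011, 0.709, 0.013]
contact_force: [-1.3, 0.1, 0.2]
opening: -0.001
```

Emit:
play_rows(targets=[{"delta_pos":[0.001,0,0],"delta_rot":[0,0,0],"claw":0},{"delta_pos":[0.002,0,0],"delta_rot":[0,0,0],"claw":0},{"delta_pos":[0.002,0,0],"delta_rot":[0,0,0],"claw":0}])

```text
time: 12.47
eef_pos: [0.5817, -0.0447, 0.2506]
tcp_rot: [-0.706, 0.011, 0.708, 0.013]
contact_force: [-0.2, 0.3, -0.1]
opening: 0.001
```

Emit:
play_rows(targets=[{"delta_pos":[0.001,0,0],"delta_rot":[0,0,0],"claw":0},{"delta_pos":[0.002,0,0],"delta_rot":[0,0,0],"claw":0},{"delta_pos":[0.002,0,0],"delta_rot":[0,0,0],"claw":0}])

```text
time: 12.72
eef_pos: [0.5841, -0.0448, 0.2509]
tcp_rot: [-0.707, 0.011, 0.707, 0.013]
contact_force: [0.2, 0.6, 1.3]
opening: -0.003
```

The force has dropped to zero, well short of the notch-3 contact point at about 0.591, so the lever has snapped over. I'll back off and look.

Emit:
play_rows(targets=[{"delta_pos":[-0.02,0,0],"delta_rot":[0,0,0],"claw":0},{"delta_pos":[-0.05,0,0],"delta_rot":[0,0,0],"claw":0},{"delta_pos":[-0.08,0,0.02],"delta_rot":[0,0,0],"claw":0},{"delta_pos":[-0.1,0,0.05],"delta_rot":[0,0,0],"claw":0},{"delta_pos":[-0.1,0,0.08],"delta_rot":[0,0,0],"claw":0},{"delta_pos":[-0.1,0,0.1],"delta_rot":[0,0,0],"claw":0},{"delta_pos":[-0.1,0,0.1],"delta_rot":[0,0,0],"claw":0},{"delta_pos":[-0.1,0,0.1],"delta_rot":[0,0,0],"claw":0},{"delta_pos":[-0.1,0,0.1],"delta_rot":[0,0,0],"claw":0}])

```text
time: 13.47
eef_pos: [0.4838, -0.0446, 0.3496]
tcp_rot: [-0.706, 0.011, 0.708, 0.013]
contact_force: [-0.1, 1.5, -0.5]
opening: 0.004
```

```bash
python3 look.py c4
```

```text
[ 0.4836 -0.0446  0.3486] [ 1.   0.1 -0.2] [-0.0013 -0.0015 -0.0001]
0 [[133. 138.]
 [245. 123.]] [[684. 173.]
 [658. 232.]]
0.19 [[132. 148.]
 [247. 132.]] [[658. 160.]
 [631. 218.]]
0.38 [[132. 164.]
 [250. 148.]] [[631. 150.]
 [602. 208.]]
0.57 [[133. 187.]
 [254. 170.]] [[603. 145.]
 [574. 203.]]
0.76 [[136. 216.]
 [259. 198.]] [[575. 144.]
 [545. 201.]]
```

View pics/c4.png

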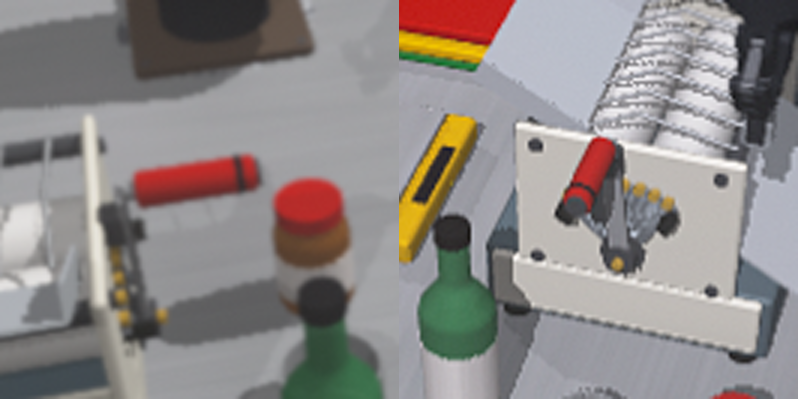

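The grip ends are at (604,145)/(572,207) in the side crop and (135,188)/(257,172) in the scene crop, which match q=0.57. The robot is clear, so I'll hand in.

```bash
python3 -c "
from plant import ctrl
print(ctrl.sign_off())"
```

```text
the job is handed in; nothing more can be done
None
```

The lever is in the third notch and the job is handed in, at about 13.6 s on the robot's clock.

- **Home:** With closed fingertips I pushed the lever from the first notch to the front stop. The force rose to about 12 N with almost no movement left. After I let go, a picture showed it sitting at 0.
- **Three clicks:** I then pushed it to the rear in small steps. The highest force I read on this push was about 7 N. The force fell away at each of the three ridges. I stopped about 7 mm before the fingertips would have touched the lever again in the third notch, and about 19 mm before the fourth ridge.
- **Last checks:** With the arm backed off, both cameras showed the grip within a few pixels of where it should be at 0.57. The force reading was close to zero. None of these checks disagreed.
- **Not checked:** The last pictures were crops around the lever, so I did not look again at the whole bench. The jar and bottle in those crops had not moved between the last two looks. I felt no contact with anything but the lever.

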